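# Load, close and station a dish imaging chamber

## Task

Put the small culture dish, kept level, flat in the ring-shaped nest of the open imaging chamber and let go of it, then swing the hinged cover over and close it fully until its clips snap and the two halves meet flush all round. Then push the carriage along its rail to the station under the camera (not the one under the lamp) and leave it clicked into the stop there, in line with the lens. Leave the other things on the bench where they are.

Things in the scene. Friction and masses are not known exactly. Their poses are not given: they have to be found in the camera images.
- rail: Aluminium base of the rail, 96 (its x) by 680 mm (its y), 10 mm thick, fixed on the bench, with two steel guides (tops 24 mm above the bench) and a black 34 mm high end block at each end. Origin: centre of its underside; z up. The carriage runs along its y. Stations at y = +200 and -200 mm: one under the camera, one under the lamp; which is which changes.
- carriage (a joint): Carriage position along rail +y, m: 0 mid-rail (loading), +-0.20 the stations, stops at +-0.223. Friction 1.2 N, drag 3 N per m/s; stays where left. At a station a spring plunger drops between two cross rods 10 mm apart: about 5 N push it over a rod, in or out on either side; let go within 3 mm of the station, it pulls itself into place.
- nest_floor (a point): Middle of the nest, on the chamber floor on which the dish stands, 41 mm above the bench, on the carriage's vertical axis; axes as the rail's. The nest is a steel ring, 3 mm high, outer diameter 53; its inside slopes from 48 mm diameter at the top to 43 at the floor, so that a dish let go slightly off slides home. Between floor and closed cover there are 16 mm.
- chamber_rim (a point): 8 mm above nest_floor, same axes: middle of the chamber's lower half at rim height, 49 mm above the bench. The lower half is an open dark shell, 96 (rail x) by 112 mm (rail y) outside, walls 5 mm thick, 8 mm high over the floor, fixed on the carriage plate (80 by 208 mm, top 36 mm above the bench).
- cover (a joint): Angle of the cover (the chamber's upper half), rad: 0 shut, rim on rim; grows as it opens up and away to rail +x, to 2.45. Stiff hinge: stays at any angle, up to 1.6 N at the tab move it. From about 0.08 rad its front meets two spring clips; about 4 N down at the tab snap it past them at 0.04 rad, then it shuts by itself and is held.
- cover_hinge (a point): Middle of the hinge line, at rim height, 48 mm to rail +x of the nest's axis; the hinge runs along rail y. The frame turns with the cover; shut, its axes are the rail's. The cover is 96 by 112 mm, 12 mm deep, 0.14 kg, dark with a clear window; shut, its top is 61 mm above the bench.
- cover_tab (a point): Grip point in the black tab at the middle of the cover's free edge, at (-109, 0, 4) mm in the frame of cover_hinge. The tab is 24 mm wide along the hinge, 8 mm thick, sticks out 22 mm (this point: 13 mm out). Pinched across its width it can turn between the fingers. The spring clips, 10 mm wide, stand 42 mm to each side of it on the lower half's front.
- post_a (a point): Upright push post on the carriage, 90 mm from the nest's axis towards rail +y: steel pin of 12 mm diameter with a black head of 16 mm diameter, 8 mm high, its top 72 mm above the bench. This point lies on its axis, 66 mm above the bench.
- post_b (a point): The same push post at the other end, 90 mm from the nest's axis towards rail -y.
- camera: Camera, fixed over one station: grey body 50 by 46 mm over a black round lens with a 64 mm ring light, underside 129 mm, top 280 mm above the bench. Origin: on the bench below the lens axis, which meets the rail's middle line at the station. An arm leads to an upright post 30 mm square, 300 mm high, 150 mm to rail +x of the lens axis.
- lamp: Flat lamp, fixed over the other station: white panel 130 (rail x) by 50 mm (rail y), 16 mm thick, underside 151 mm above the bench. Origin: on the bench below its centre. Post as the camera's.
- dish: The small culture dish, lid on, whitish and translucent: disc of 40 mm diameter, 14 mm high, about 25 g, loose on the bench. Origin: centre of its underside; z up.
- big_dish: Bystander: larger culture dish, 60 mm diameter, 16 mm high, loose. Origin: centre of its underside.
- bottle: Bystander: amber reagent bottle, 42 mm diameter, 82 mm high with its black cap, loose. Origin: centre of its underside.
- tube_rack: Bystander: white tube rack, 90 (its x) by 46 mm (its y), 30 mm high, tubes up to 44 mm, loose. Origin: centre of its underside.
- tip_box: Bystander: shut pipette-tip box, 94 (its x) by 52 mm (its y), 50 mm high, loose. Origin: centre of its underside.
Mind the look-alikes: they are no part of the job. What is shaped like the dish but red is not meant.

How it is judged:
By the outcome, as a careful person would: the job done as asked, in the order asked, and still so for the second after the job is handed in, with the robot touching nothing.
It also fails if it takes over 69 s, if anything falls off the work surface, if the arm or the gripper's body presses on something with over 40 N, if the wrist force passes 120 N, or if a joint passes its speed limit or range.

## Robot

A 6-joint arm with a two-finger parallel gripper is mounted at the origin on the work surface. World frame = base frame: x ahead of the robot, y to its left, z up, the work surface at z = 0. Lengths are in mm, angles in rad, forces in N, time in s.
With the tool pointing down it reaches from about 325 to 775 mm from the base axis. Payload 5.5 kg.
Tool frame: the origin (TCP) lies on the centre line of the jaws, within the pads' length; the fingertips stand 11 mm ahead of it and the grasp point (between the pads) lies 8 mm behind it; z points along the fingers, y is the line along which they close (so a half turn about z gives the same grasp; the last joint's range is limited). The gripper opens to 88 mm and grips with 3 to 60 N. Pads are 20 mm wide; open, the fingers measure 115 mm over their backs; the gripper's body (75 mm by 178 mm) begins 61 mm behind the grasp point.
Start: joints at [1.252, 0.091, 1.231, -0, 1.82, -0.057], TCP at [155.296, 579.569, 233.631] pointing down, gripper open.
Joint ranges: [-2.87, 2.87], [-0.86, 2.18], [0.17, 2.46], [-1.51, 4.65], [0.06, 2.69], [-2.65, 2.65]. Speed limits (rad/s): [2.57, 2.57, 3.01, 3.14, 3.14, 3.14].

## Interface

Orientations are given as a rotation vector (axis times angle).
In Python, from rig import telemetry, get_image, camera_model, robot gives the robot as it stands. The module is installed in compiled form; this text tells all that it offers.
- The arm moves only by the tool arm_command, never from a script. Its argument "increments" is a list of rows, each a list of 7 numbers: the shift along the tool's x, y, z in units of 80 mm (1.0 is 80 mm), then the turn, a rotation vector about the tool's x, y, z in units of pi/2 rad (1.0 is pi/2 rad), then the opening, from 0 (shut) to 1 (fully open). In form: [[tx, ty, tz, ax, ay, az, gripper], ...]. A call has 1 to 10 rows; each row is the pose to reach, as a shift and turn from the pose commanded when the call began, along the tool's axes at that moment; what a row does not reach only later rows make up. A row lasts 1/8 s, in which the tool goes at most 62.5 mm and 10.7 degrees, less where a joint would pass 70% of its speed; a pose out of reach is approached as far as the arm can. A call with a number of a shift or a turn outside -1 to 1 is refused whole. A call with a gripper value outside its range is refused whole. The fingers move at their own pace and stop on an object; "newtons" is the grip in N (left out, the last holds). Time passes only in rows, so rows that repeat a pose let the fingers close. It gives the time, the measured TCP pose, the force, the opening and the grip force at its end, in the units of the state.
- telemetry.get_state(): the state, without advancing time (a new reading comes with each control period).
- get_image(name): name is "scene" or "top"; returns the picture (400x640x3 uint8, blue, green, red); there is no depth.
- camera_model(name): a dict with "K" (3x3 intrinsics, pixels), "cam_to_world" (4x4, takes a point from camera to world coordinates). Camera axes: x right, y down, z forward; pixel columns grow to the right and rows downward; lengths in mm; the calibration is good to about 2 mm. A picture is of the moment at which its call begins. camera_model takes no time and is no camera call.
- robot.job_done(): hands the job in; it is judged then, once.
The state is a dict: "time": time; "q": joint angles; "dq": joint speeds; "effort": joint torques, N m; "ee_pos": TCP position; "tool_rot": TCP orientation; "ft_force": force on the tool from outside, world axes, zero at the start; "wrist_torque": the same for the moment, N m; "width": finger opening in mm; "grasp_force": force on a finger pad.
Only numpy, scipy, OpenCV 4.12 (cv2) and the standard library are available. Lean on these libraries where they do the work, as an engineer would, in place of code of your own. Each camera call takes 0.05 s, during which the arm holds its last target. There are 200 camera calls.

## Working session

There is one attempt and no reset: what is moved stays moved. The work goes in short steps, Python scripts to look and compute and a tool call to move; the robot and the scene stay as the last step left them, time stands still between calls to the robot, and variables do not carry over. Pictures are saved under pics/ and viewed, at most 10 in all, crops included, and the job is handed in when it is done.

Besides the shell and the picture viewer there is one more tool, called as name([rows], argument=value, ...), one row to a line, values as JSON. arm_command: Moves the arm, as the interface text tells. Its arguments: {"type":"object","properties":{"increments":{"type":"array","items":{"type":"array","items":{"type":"number","minimum":-1,"maximum":1}}},"newtons":{"type":"number"}},"required":["increments"]}

```bash
mkdir -p pics
python3 - <<'E'
from rig import telemetry,get_image,camera_model
import cv2,numpy as np
for n in("scene","top"):
    cv2.imwrite(f"pics/{n}0.png",get_image(n)); m=camera_model(n); print(n,np.round(m["K"],1).tolist(),np.round(m["cam_to_world"],3).tolist())
s=telemetry.get_state(); print(s["time"],s["ee_pos"],s["tool_rot"],s["width"],s["ft_force"])
E
```

```text
scene [[379.5, 0.0, 314.7], [0.0, 379.5, 200.3], [0.0, 0.0, 1.0]] [[0.392, 0.507, -0.768, 1043.927], [0.92, -0.237, 0.312, -223.889], [-0.024, -0.829, -0.559, 495.64], [0.0, 0.0, 0.0, 1.0]]
top [[368.8, 0.0, 318.9], [0.0, 368.8, 196.3], [0.0, 0.0, 1.0]] [[-0.015, -0.996, 0.085, 407.407], [-1.0, 0.017, 0.016, -1.425], [-0.017, -0.085, -0.996, 773.966], [0.0, 0.0, 0.0, 1.0]]
0.1 [155.23491401 579.31916908 232.65067907] [-4.10067420e-01 -3.11442038e+00  2.63589513e-03] 87.83683307858932 [0.47536062 0.10043847 0.20296131]
```

View pics/scene0.png

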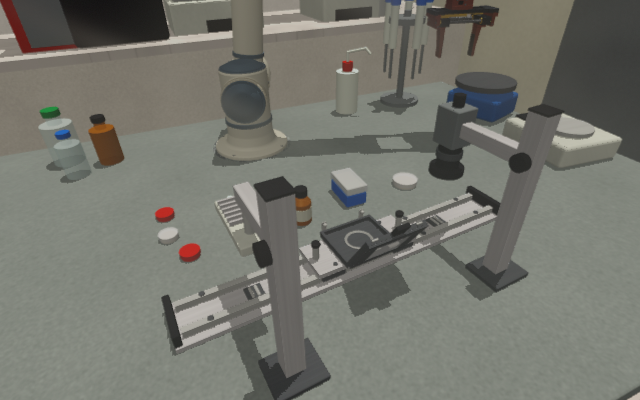

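View pics/top0.png

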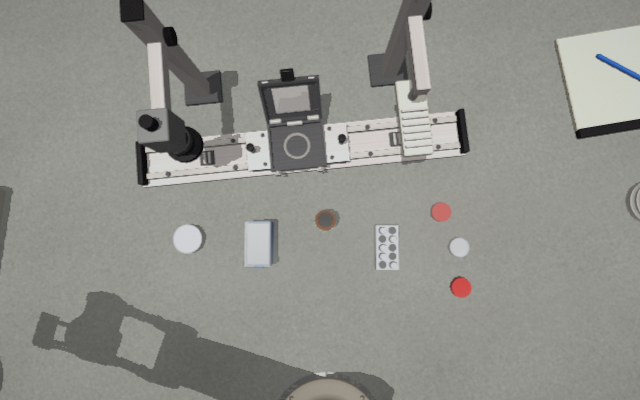

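The top view shows the camera at (165,135), which is the +y side, and the lamp at (413,125). The nest ring is at (297,146), the cover is open with its tab at (287,75), and the push posts are at (250,147) and (342,139).

There are four dish candidates: red (441,212), red (461,287), white small (459,247) and white large (188,239). The small white one at (459,247) fits, because the red ones are excluded and the other is the 60 mm one. I'll measure it and confirm with a crop.

```bash
cat > h.py <<'E'
import numpy as np,cv2
from rig import telemetry,get_image,camera_model
from scipy.spatial.transform import Rotation as R
def ray(n,uv,z):
    m=camera_model(n);T=np.array(m["cam_to_world"]);d=T[:3,:3]@np.linalg.inv(m["K"])@[uv[0],uv[1],1];o=T[:3,3]
    return (o+d*(z-o[2])/d[2])
def proj(n,p):
    m=camera_model(n);T=np.linalg.inv(np.array(m["cam_to_world"]));c=np.array(m["K"])@(T[:3,:3]@p+T[:3,3]);return c[:2]/c[2]
def blobs(img,mask,box,amin=8):
    x0,y0,x1,y1=box;k,l,st,c=cv2.connectedComponentsWithStats(mask[y0:y1,x0:x1].astype(np.uint8))
    return [(c[i]+[x0,y0],st[i]) for i in range(1,k) if st[i][4]>=amin]
def rel(p,rv,s=None):
    s=s or telemetry.get_state();A=R.from_rotvec(s["tool_rot"])
    return np.round(A.inv().apply(np.array(p)-s["ee_pos"])/80,3),np.round((A.inv()*R.from_rotvec(rv)).as_rotvec()/(np.pi/2),3)
E
python3 - <<'E'
from h import *
t=cv2.imread("pics/top0.png");s=cv2.imread("pics/scene0.png")
g=t.min(2);gs=s.min(2);mx=t.max(2)
def show(n,lab,bl,z):
    for c,st in bl: print(n,lab,np.round(c,1),st.tolist(),ray(n,c,z).round(1))
show("top","dish",blobs(t,g>150,(445,232,475,262)),12)
show("scene","dish",blobs(s,gs>140,(155,225,183,246)),10)
show("top","postL",blobs(t,mx<60,(240,138,259,158)),72)
show("top","postR",blobs(t,mx<60,(333,130,352,148)),72)
show("top","endL",blobs(t,mx<60,(130,138,152,192),60),34)
show("top","endR",blobs(t,mx<60,(454,100,475,160),60),34)
show("top","tab",blobs(t,mx<45,(275,60,300,85)),90)
a=cv2.resize(t[190:310,420:500],None,fx=4,fy=4,interpolation=2);b=cv2.resize(t[60:180,240:355],None,fx=4,fy=4,interpolation=2)
c=np.zeros((480,800,3),np.uint8);c[:,:320]=a;c[:,330:790]=b;cv2.imwrite("pics/crop1.png",c)
E
```

```text
top dish [459.5 246.9] [5, 5, 20, 21, 331] [ 364.  -274.2   12. ]
scene dish [167.3 232.8] [2, 2, 21, 13, 199] [ 358.  -274.9   10. ]
top postL [250.1 146.5] [7, 6, 7, 7, 31] [566.2 141.7  72. ]
top postR [341.5 138.1] [6, 5, 6, 8, 37] [579.5 -35.7  72. ]
top endL [141.8 162.5] [6, 4, 16, 43, 400] [545.9 371.6  34. ]
top endR [462.1 130.6] [2, 9, 13, 44, 357] [ 599.4 -282.5   34. ]
top tab [287.3  75.1] [6, 9, 14, 13, 137] [699.8  66.4  90. ]
```

View pics/crop1.png

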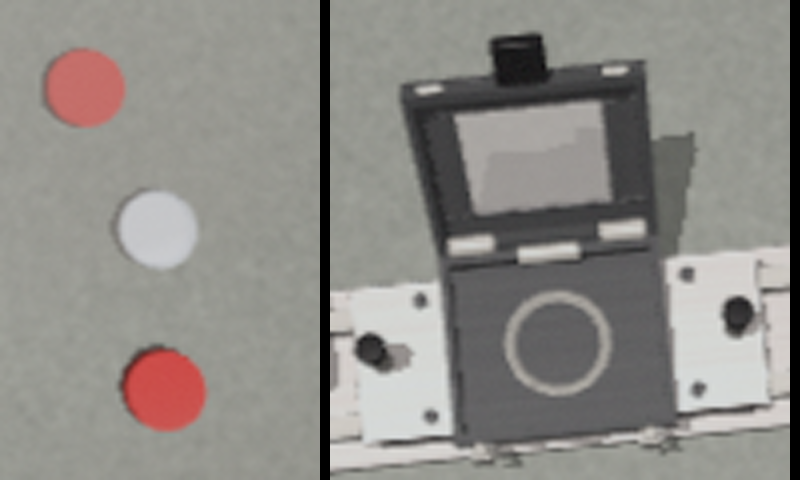

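The crop confirms the whitish, uncoloured disc at top pixel (459,247), about 40 mm wide. The cover is open with its tab at about (287,75), and the ring is about (297,146). Next I'll measure the nest and tab more exactly.

Run:
```python
from h import *
from scipy.optimize import brentq
t=cv2.imread("pics/top0.png");s=cv2.imread("pics/scene0.png")
def ell(n,im,box,thr,z):
    x0,y0,x1,y1=box;m=(im.min(2)[y0:y1,x0:x1]>thr).astype(np.uint8)
    cs,_=cv2.findContours(m,0,cv2.CHAIN_APPROX_NONE);c=max(cs,key=cv2.contourArea)
    e=cv2.fitEllipse(c);p=np.array(e[0])+[x0,y0];print(n,p.round(1),np.round(e[1],1),round(e[2]),ray(n,p,z).round(1))
ell("top",t,(280,130,314,163),105,44)
ell("scene",s,(341,228,379,252),105,44)
ell("top",t,(445,232,475,262),150,14)
ell("scene",s,(155,225,183,246),165,14)
# scene posts
for b in((305,235,325,252),(392,207,408,222)):
    for c,st in blobs(s,s.max(2)<60,b):print("scene post",c.round(1),st.tolist(),ray("scene",c,70).round(1))
y=np.array([-53.5,654]);y/=np.hypot(*y);x=np.array([y[1],-y[0]]);N=ray("top",[296.9,145.9],43)[:2];print("yaw",np.degrees(np.arctan2(-y[0],y[1])),N)
def tab(th,r=115):return np.r_[N+x*(48-r*np.cos(th)+4*np.sin(th)),49+r*np.sin(th)+4*np.cos(th)]
for th in np.arange(1.5,2.46,.1):
    print(round(th,1),proj("top",tab(th)).round(1),proj("scene",tab(th)).round(1),tab(th).round(0))
```

```text
top [296.6 145.2] [26.3 27. ] 88 [573.4  53.5  44. ]
scene [359.7 239.6] [16.9 30. ] 97 [577.2  52.9  44. ]
top [459.5 246.9] [19.3 20. ] 150 [ 364.2 -273.5   14. ]
scene [167.1 233. ] [ 9.6 19. ] 76 [ 364.  -274.8   14. ]
scene post [322.6 237.3] [16, 0, 4, 6, 11] [571.6 -18.8  70. ]
scene post [315.4 243.9] [7, 5, 8, 8, 51] [582.6 -37.4  70. ]
scene post [399.  213.5] [4, 4, 7, 6, 38] [567.8 141.   70. ]
yaw 4.676626715650673 [572.30107651  52.90042213]
1.5 [289.1 104.9] [376.7 195. ] [616.  56. 164.]
1.6 [288.5  98.3] [381.  198.5] [627.  57. 164.]
1.7 [288.   92.1] [385.3 202.8] [639.  58. 163.]
1.8 [287.5  86.3] [389.7 207.8] [650.  59. 160.]
1.9 [287.2  81. ] [393.9 213.3] [661.  60. 157.]
2.0 [286.9  76.2] [398.  219.4] [671.  61. 152.]
2.1 [286.7  72. ] [401.8 226. ] [681.  62. 146.]
2.2 [286.6  68.5] [405.4 233. ] [691.  63. 140.]
2.3 [286.6  65.7] [408.6 240.2] [699.  63. 132.]
2.4 [286.7  63.5] [411.5 247.6] [707.  64. 124.]
```

Run:
```python
import cv2
s=cv2.imread("pics/scene0.png");cv2.imwrite("pics/crop2.png",cv2.resize(s[195:295,295:445],None,fx=5,fy=5,interpolation=2))
```

```text
(no output)
```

View pics/crop2.png

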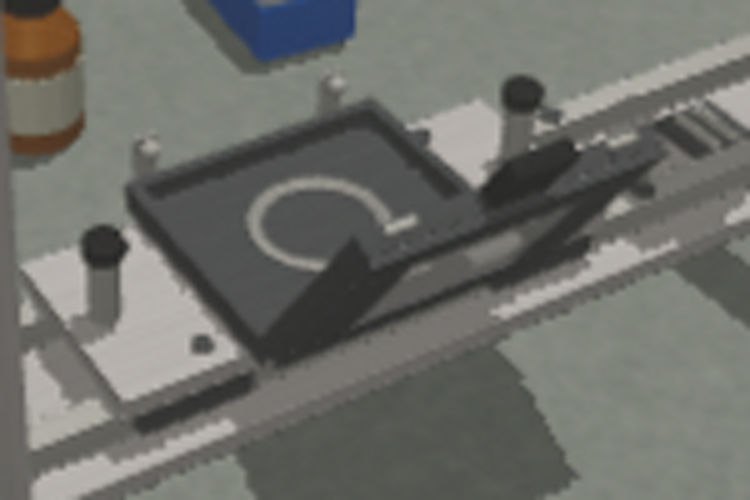

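The scene crop shows the tab at about (401,230), so the cover angle is about 2.06 rad. The dish is at (364,-274) in both views, and the nest is at (573,53) with a yaw of 4.6°. Now working out the moves.

```bash
cat >> h.py <<'E'
YAW=np.radians(4.6);N=np.array([573,53.]);X=np.array([np.cos(YAW),np.sin(YAW)]);Y=np.array([-X[1],X[0]])
RV=R.from_matrix(np.c_[np.r_[-X,0],np.r_[Y,0],[0,0,-1]]).as_rotvec()
def P(x,y,z):return np.r_[N+X*x+Y*y,z]   # rail axes about the nest
E
python3 - <<'E'
from h import *
print(rel([420,150,180],RV),rel([364,-274,80],RV))
D=np.array([364,-274]);print("after align, units tool x,y:")
f=lambda a,b:np.round([-(b-a)@X/80,(b-a)@Y/80],3)
print(f(np.array([420,150]),D),f(D,N))
E
```

```text
(array([-4.586, -4.326,  0.665]), array([-0.001, -0.   , -0.218])) (array([-5.282, -9.624,  1.924]), array([-0.001, -0.   , -0.218]))
after align, units tool x,y:
[ 1.123 -5.227] [-2.932  3.865]
```

arm_command([
  [-0.5,-0.5,0,0,0,-0.11,0.7],
  [-1,-1,0,0,0,-0.218,0.7],
  [-1,-1,0,0,0,-0.218,0.7],
], newtons=12)

```text
time: 0.48
ee_pos: [213.3, 479.3, 233.6]
tool_rot: [-0.123, 3.139, -0.001]
ft_force: [0.2, 0.7, 0.6]
width: 62.9
grasp_force: 0.0
```

arm_command([
  [-0.4,-0.5,0,0,0,0,0.7],
  [-0.8,-1,0,0,0,0,0.7],
  [-0.8,-1,0,0,0,0,0.7],
])

```text
time: 0.85
ee_pos: [283.6, 405.9, 233.5]
tool_rot: [-0.118, 3.139, -0.0]
ft_force: [-0.2, 0.6, -0.0]
width: 61.8
grasp_force: 0.0
```

arm_command([
  [-0.4,-0.5,0,0,0,0,0.7],
  [-0.8,-1,0,0,0,0,0.7],
  [-0.8,-1,0,0,0,0,0.7],
])

```text
time: 1.23
ee_pos: [353.4, 331.8, 233.3]
tool_rot: [0.12, -3.139, 0.0]
ft_force: [-0.7, -0.2, -0.9]
width: 61.3
grasp_force: 0.0
```

arm_command([
  [-0.3,-0.5,0,0,0,0,0.7],
  [-0.6,-1,0,0,0,0,0.7],
  [-0.6,-1,0,0,0,0,0.7],
])

```text
time: 1.6
ee_pos: [407.1, 256.5, 233.3]
tool_rot: [0.122, -3.139, -0.0]
ft_force: [0.4, -0.4, 0.6]
width: 61.6
grasp_force: 0.0
```

arm_command([
  [-0.15,-0.5,0,0,0,0,0.7],
  [-0.3,-1,0,0,0,0,0.7],
  [-0.3,-1,0,0,0,0,0.7],
])

```text
time: 1.98
ee_pos: [437.0, 179.2, 233.5]
tool_rot: [0.124, -3.139, -0.001]
ft_force: [-0.3, 0.3, 0.2]
width: 61.3
grasp_force: 0.0
```

arm_command([
  [0,-0.5,0,0,0,0,0.7],
  [0,-1,0,0,0,0,0.7],
  [0,-1,0,0,0,0,0.7],
])

```text
time: 2.35
ee_pos: [443.3, 99.7, 233.7]
tool_rot: [-0.125, 3.139, 0.001]
ft_force: [-0.7, -0.1, -0.3]
width: 61.6
grasp_force: 0.0
```

arm_command([
  [0,-0.5,0,0,0,0,0.7],
  [0,-1,0,0,0,0,0.7],
  [0,-1,0,0,0,0,0.7],
])

```text
time: 2.72
ee_pos: [450.1, 20.0, 233.5]
tool_rot: [0.125, -3.139, -0.001]
ft_force: [0.8, 1.4, -0.3]
width: 61.2
grasp_force: 0.0
```

arm_command([
  [0.1,-0.5,0.2,0,0,0,0.7],
  [0.2,-1,0.4,0,0,0,0.7],
  [0.2,-1,0.4,0,0,0,0.7],
])

```text
time: 3.1
ee_pos: [440.1, -60.9, 200.1]
tool_rot: [0.125, -3.137, -0.002]
ft_force: [0.8, 1.4, -0.4]
width: 61.5
grasp_force: 0.0
```

arm_command([
  [0.25,-0.5,0.25,0,0,0,0.7],
  [0.5,-1,0.5,0,0,0,0.7],
  [0.5,-1,0.5,0,0,0,0.7],
])

```text
time: 3.48
ee_pos: [406.6, -144.0, 160.5]
tool_rot: [0.124, -3.137, -0.003]
ft_force: [1.1, 0.6, -0.2]
width: 61.4
grasp_force: 0.0
```

arm_command([
  [0.3,-0.5,0.25,0,0,0,0.7],
  [0.6,-1,0.5,0,0,0,0.7],
  [0.6,-1,0.5,0,0,0,0.7],
  [0.6,-1,0.5,0,0,0,0.7],
])

```text
time: 3.98
ee_pos: [367.2, -226.7, 122.8]
tool_rot: [-0.129, 3.137, 0.0]
ft_force: [-0.3, 0.0, -0.7]
width: 61.6
grasp_force: 0.0
```

Run:
```python
from h import *
s=telemetry.get_state();print(s["time"],s["ee_pos"],s["q"],rel([364,-274,16],RV,s))
```

```text
3.975 [ 367.16954638 -226.74319718  122.80465934] [-6.33177915e-01 -3.72152691e-01  1.84734910e+00  1.39073707e-03
  1.66507680e+00 -2.28601675e+00] (array([ 0.091, -0.586,  1.335]), array([0.   , 0.001, 0.001]))
```

arm_command([
  [0.09,-0.59,0.3,0,0,0,0.7],
  [0.09,-0.59,0.8,0,0,0,0.7],
  [0.09,-0.59,0.8,0,0,0,0.7],
  [0.09,-0.59,0.8,0,0,0,0.7],
])

```text
time: 4.47
ee_pos: [363.7, -275.3, 59.7]
tool_rot: [-0.13, 3.137, -0.002]
ft_force: [-0.0, -0.4, 1.2]
width: 61.8
grasp_force: 0.0
```

Run:
```python
from h import *
s=telemetry.get_state();print(s["ee_pos"],rel([364,-274,16],RV,s))
```

```text
[ 363.68596494 -275.291647     59.65991758] (array([-0.004,  0.016,  0.546]), array([-0.001,  0.001,  0.002]))
```

arm_command([
  [0,0.015,0.3,0,0,0,0.7],
  [0,0.015,0.545,0,0,0,0.7],
  [0,0.015,0.545,0,0,0,0.7],
  [0,0.015,0.545,0,0,0,0.35],
  [0,0.015,0.545,0,0,0,0.35],
  [0,0.015,0.545,0,0,0,0.35],
  [0,0.015,0.545,0,0,0,0.35],
  [0,0.015,0.545,0,0,0,0.35],
  [0,0.015,0.545,0,0,0,0.35],
], newtons=12)

```text
time: 5.6
ee_pos: [362.7, -275.2, 15.3]
tool_rot: [-0.126, 3.137, -0.002]
ft_force: [-0.3, 0.7, 5.7]
width: 39.1
grasp_force: 12.0
```

Run:
```python
from h import *
s=telemetry.get_state();print(s["ee_pos"],s["width"],s["grasp_force"],rel(P(0,0,130),RV,s))
```

```text
[ 362.72022407 -275.19531028   15.32227294] 39.054591083971545 12.002051621675491 (array([-2.952,  3.876, -1.433]), array([-0.001,  0.001,  0.   ]))
```

arm_command([
  [0,0,-0.5,0,0,0,0.35],
  [0,0,-1,0,0,0,0.35],
  [0,0,-1,0,0,0,0.35],
])

```text
time: 5.98
ee_pos: [363.5, -276.1, 97.7]
tool_rot: [-0.126, 3.134, -0.007]
ft_force: [0.5, -0.0, -0.0]
width: 39.3
grasp_force: 12.0
```

arm_command([
  [-0.3,0.5,-0.43,0,0,0,0.35],
  [-0.6,1,-0.43,0,0,0,0.35],
  [-0.6,1,-0.43,0,0,0,0.35],
])

```text
time: 6.35
ee_pos: [404.1, -188.9, 127.5]
tool_rot: [0.133, -3.138, -0.002]
ft_force: [0.2, -1.2, -0.4]
width: 39.3
grasp_force: 12.0
```

arm_command([
  [-0.1,0.5,0,0,0,0,0.35],
  [-0.2,1,0,0,0,0,0.35],
  [-0.2,1,0,0,0,0,0.35],
])

```text
time: 6.72
ee_pos: [412.5, -109.0, 127.1]
tool_rot: [0.131, -3.137, -0.001]
ft_force: [0.5, -1.1, -1.2]
width: 39.7
grasp_force: 12.0
```

arm_command([
  [-0.1,0.5,0,0,0,0,0.35],
  [-0.2,1,0,0,0,0,0.35],
  [-0.2,1,0,0,0,0,0.35],
])

```text
time: 7.1
ee_pos: [422.3, -28.7, 127.5]
tool_rot: [0.13, -3.137, 0.0]
ft_force: [0.2, 0.2, -0.1]
width: 39.5
grasp_force: 12.0
```

arm_command([
  [-0.5,0.4,0,0,0,0,0.35],
  [-0.95,0.87,0,0,0,0,0.35],
  [-0.95,0.87,0,0,0,0,0.35],
])

```text
time: 7.48
ee_pos: [493.6, 46.3, 126.7]
tool_rot: [0.129, -3.136, 0.001]
ft_force: [-0.1, -0.8, -0.3]
width: 39.3
grasp_force: 12.0
```

arm_command([
  [-0.5,0,0,0,0,0,0.35],
  [-1,0,0,0,0,0,0.35],
  [-1,0,0,0,0,0,0.35],
  [-1,0,0,0,0,0,0.35],
  [-1,0,0,0,0,0,0.35],
])

```text
time: 8.1
ee_pos: [571.6, 51.9, 129.0]
tool_rot: [-0.125, 3.139, -0.0]
ft_force: [0.0, 0.3, -0.7]
width: 39.4
grasp_force: 12.0
```

Run:
```python
from h import *
s=telemetry.get_state();print(s["ee_pos"],s["width"],rel(P(0,0,57.5),RV,s))
i=get_image("top");j=get_image("scene");cv2.imwrite("pics/c3.png",np.hstack([cv2.resize(i[60:200,220:370],(400,373)),cv2.resize(j[160:300,300:450],(400,373))]))
```

```text
[571.60202713  51.90152435 128.96488657] 39.44472860674209 (array([-0.018,  0.013,  0.893]), array([-0.,  0., -0.]))
```

View pics/c3.png

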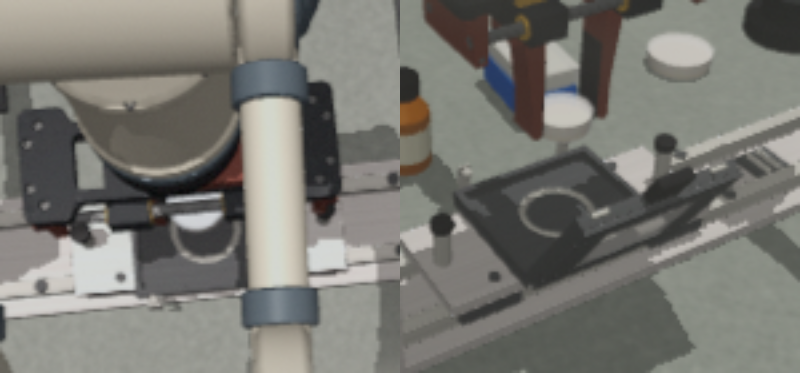

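Run:
```python
from h import *
j=get_image("scene");x0,y0=345,190
m=(j.min(2)[y0:y0+24,x0:x0+36]>140).astype(np.uint8);cs,_=cv2.findContours(m,0,cv2.CHAIN_APPROX_NONE)
c=max(cs,key=cv2.contourArea);e=cv2.fitEllipse(c);p=np.array(e[0])+[x0,y0];print(p,e[1],cv2.boundingRect(c),ray("scene",p,127.7),telemetry.get_state()["ee_pos"])
```

```text
[361.90808105 201.08176708] (12.600603103637695, 18.34440040588379) (9, 5, 18, 13) [575.05160602  54.38516731 127.7       ] [571.92903022  52.60274537 129.12381115]
```

Run:
```python
from h import *
a=np.linspace(0,6.283,200)
for cx,cy in((573,53),(575,53),(577,53)):
    q=np.array([proj("scene",np.array([cx+26.5*np.cos(t),cy+26.5*np.sin(t),44])) for t in a]);print(cx,q.min(0).round(1),q.max(0).round(1))
j=get_image("scene");m=(j.min(2)[222:262,335:395]>100).astype(np.uint8)
for c,st in blobs(j,j.min(2)>100,(335,222,395,262),40):print(c,st)
h=j.min(2)
print(h[225:236,352:364]);print(h[236:242,338:350])
```

```text
573 [344.2 229.3] [373.1 247.7]
575 [344.7 229.9] [373.7 248.4]
577 [345.2 230.5] [374.2 249.1]
[387.98165138 225.66972477] [ 45   0  15  11 109]
[360.71084337 234.24096386] [10  8 34 12 83]
[386.46153846 258.23076923] [ 39  31  21   9 117]
[[ 62  64  81  85  85  86  85  86  85  85  85  85]
 [ 85  85  86  85  86  86  85  85  85  86  86  86]
 [ 85  87  85  86  85  85  86  86  86  87  87  86]
 [ 85  85  85  85  86  87  86  87  87  86  84  85]
 [ 85  85  85  90  90  89  89  88  89  86  86  86]
 [ 92 102 106 107 102 100 106 113 108  98  92  92]
 [120 141 149 128 118 118 117 135 124 118 113 112]
 [142 141 139 119 102  99  99  97 108 111 111 112]
 [117 109  75  58  59  59  59  59  59  60  69  80]
 [ 58  58  59  59  59  59  59  58  59  59  60  59]
 [ 59  59  59  60  60  60  59  59  59  59  60  59]]
[[ 58  58  58  58  58  77  82 118 126 106  77  62]
 [ 58  58  58  59  59  59  71  95  98  88  66  59]
 [ 58  58  59  59  59  59  82  99  97  76  61  59]
 [ 58  58  58  59  59  58  78 101  94  68  58  58]
 [ 58  58  59  60  59  59  75 101  95  71  60  58]
 [ 59  58  59  59  59  59  59  97 103  84  63  58]]
```

arm_command([
  [-0.01,0.005,0.4,0,0,0,0.35],
  [-0.01,0.005,0.7,0,0,0,0.35],
  [-0.01,0.005,0.8,0,0,0,0.35],
  [-0.01,0.005,0.85,0,0,0,0.35],
  [-0.01,0.005,0.88,0,0,0,0.35],
  [-0.01,0.005,0.88,0,0,0,0.35],
  [-0.01,0.005,0.88,0,0,0,0.35],
])

```text
time: 9.18
ee_pos: [573.5, 53.3, 58.8]
tool_rot: [-0.127, 3.138, -0.0]
ft_force: [0.3, 0.3, -0.5]
width: 39.5
grasp_force: 12.0
```

Run:
```python
from h import *
s=telemetry.get_state();print(s["ee_pos"],s["width"],s["ft_force"],rel(P(0,0,57),RV,s))
```

```text
[573.50182115  53.32922126  58.76738277] 39.46648703418257 [ 0.31842571  0.29207477 -0.51606944] (array([ 0.007, -0.004,  0.022]), array([-0.   ,  0.001,  0.   ]))
```

arm_command([
  [0.008,0,0.022,0,0,0,0.35],
  [0.008,0,0.022,0,0,0,0.35],
  [0.008,0,0.022,0,0,0,0.35],
])

```text
time: 9.55
ee_pos: [572.6, 53.2, 56.4]
tool_rot: [-0.127, 3.139, -0.0]
ft_force: [-0.3, 0.2, 0.2]
width: 39.3
grasp_force: 12.0
```

arm_command([
  [0,0,0,0,0,0,0.6],
  [0,0,0,0,0,0,0.6],
  [0,0,0,0,0,0,0.6],
  [0,0,0,0,0,0,0.6],
  [0,0,-0.1,0,0,0,0.6],
  [0,0,-0.3,0,0,0,0.6],
  [0,0,-0.8,0,0,0,0.6],
  [0,0,-1,0,0,0,0.6],
])

```text
time: 10.55
ee_pos: [573.8, 53.3, 140.4]
tool_rot: [-0.126, 3.134, -0.0]
ft_force: [0.7, 0.8, 0.7]
width: 52.6
grasp_force: 0.0
```

arm_command([
  [0,0,-0.5,0,0,0,0.6],
  [0,0,-1,0,0,0,0.6],
  [0,0,-1,0,0,0,0.6],
])

```text
time: 10.92
ee_pos: [573.9, 53.3, 221.0]
tool_rot: [-0.126, 3.131, -0.0]
ft_force: [-0.5, -0.2, 0.3]
width: 52.5
grasp_force: 0.0
```

Run:
```python
from h import *
s=telemetry.get_state();print(s["ee_pos"],s["width"])
j=get_image("scene");h=j.min(2)
x0,y0=340,222
m=(h[y0:y0+30,x0:x0+42]>140).astype(np.uint8);cs,_=cv2.findContours(m,0,cv2.CHAIN_APPROX_NONE)
c=max(cs,key=cv2.contourArea);print(cv2.boundingRect(c));e=cv2.fitEllipse(c);p=np.array(e[0])+[x0,y0];print(p,e[1],ray("scene",p,55))
cv2.imwrite("pics/c4.png",cv2.resize(j[190:280,300:440],None,fx=5,fy=5,interpolation=2))
```

```text
[573.92046643  53.30964778 220.98082974] 52.47893892040921
(7, 6, 24, 13)
[359.2072773  233.99042034] (12.468086242675781, 21.825145721435547) [574.31963496  52.95695834  55.        ]
```

View pics/c4.png

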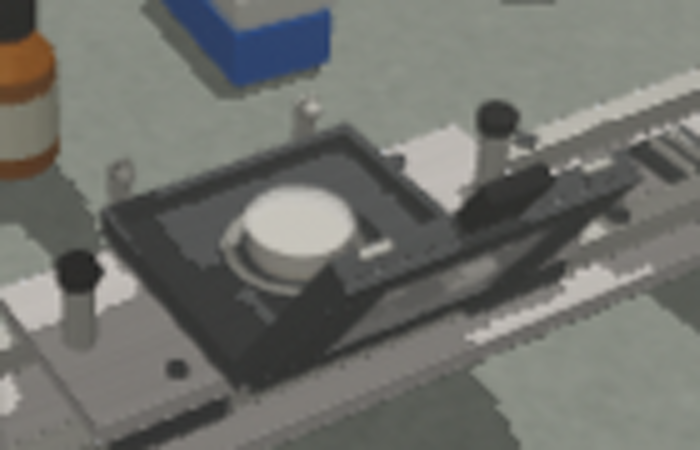

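```bash
sed -i 's/N=np.array(\[573,53.\])/N=np.array([574,53.])/' h.py
cat >> h.py <<'E'
def tab(th,r=109,h=4):return P(48-r*np.cos(th)+h*np.sin(th),0,49+r*np.sin(th)+h*np.cos(th))
E
python3 - <<'E'
from h import *
for th in np.arange(1.9,2.3,.05):print(round(th,2),proj("top",tab(th,107)).round(1),proj("scene",tab(th,107)).round(1))
T=2.06
for th in (T,1.7,1.4,1.1,.8,.5,.25,.1,0):
    p=tab(th,111)+[0,0,4];print(th,p.round(1),np.round([-(p[:2]-N)@X,p[2]],1))
print(rel(tab(T,111)+[0,0,4],RV))
E
```

```text
1.9 [287.7  83.2] [393.  217.1]
1.95 [287.6  80.9] [394.9 219.8]
2.0 [287.5  78.8] [396.7 222.7]
2.05 [287.4  76.8] [398.5 225.7]
2.1 [287.3  74.9] [400.3 228.8]
2.15 [287.3  73.2] [401.9 232. ]
2.2 [287.3  71.7] [403.5 235.3]
2.25 [287.3  70.3] [405.1 238.6]
2.06 [677.4  61.3 149.1] [-103.7  149.1]
1.7 [640.1  58.3 162.6] [-66.3 162.6]
1.4 [607.   55.7 163.1] [-33.1 163.1]
1.1 [575.2  53.1 153.7] [ -1.2 153.7]
0.8 [547.6  50.9 135.4] [ 26.5 135.4]
0.5 [526.7  49.2 109.7] [ 47.5 109.7]
0.25 [515.6  48.3  84.3] [58.6 84.3]
0.1 [512.2  48.   68.1] [62.  68.1]
0 [511.2  47.9  57. ] [63. 57.]
(array([-1.302, -0.005,  0.869]), array([-0.   ,  0.002,  0.   ]))
```

The dish sits in the ring at crop (300,225), level. Both views put the tab at θ≈2.10. Going to pinch it.

arm_command([
  [-0.5,0,0,0,0,0,0.5],
  [-1,0,0,0,0,0,0.5],
  [-1,0,0,0,0,0,0.5],
])

```text
time: 11.35
ee_pos: [652.8, 59.7, 211.1]
tool_rot: [0.126, -3.132, 0.0]
ft_force: [-0.7, -0.5, -1.5]
width: 43.9
grasp_force: 0.0
```

arm_command([
  [-0.344,0,0,0,0,0,0.5],
  [-0.344,0,0.2,0,0,0,0.5],
  [-0.344,0,0.5,0,0,0,0.5],
  [-0.344,0,0.5,0,0,0,0.5],
  [-0.344,0,0.5,0,0,0,0.5],
])

```text
time: 11.98
ee_pos: [678.9, 61.9, 176.9]
tool_rot: [-0.127, 3.139, -0.0]
ft_force: [-0.1, -1.0, -0.4]
width: 44.1
grasp_force: 0.0
```

Run:
```python
from h import *
s=telemetry.get_state();print(s["ee_pos"],s["width"],rel(tab(2.1,111)+[0,0,4],RV,s))
j=get_image("scene");cv2.imwrite("pics/c5.png",cv2.resize(j[130:270,320:460],None,fx=4,fy=4,interpolation=2))
```

```text
[678.92333131  61.87804354 176.90748415] 44.067117858286615 (array([-0.027, -0.005,  0.376]), array([-0.,  0.,  0.]))
```

View pics/c5.png

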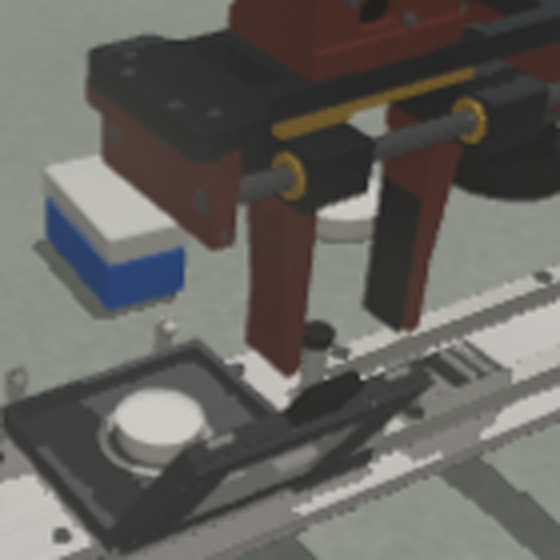

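The fingers stand above and either side of the tab, which is at crop (325,395). Next: descend and pinch.

arm_command([
  [-0.027,0,0.2,0,0,0,0.5],
  [-0.027,0,0.376,0,0,0,0.5],
  [-0.027,0,0.376,0,0,0,0.5],
  [-0.027,0,0.376,0,0,0,0.2],
  [-0.027,0,0.376,0,0,0,0.2],
  [-0.027,0,0.376,0,0,0,0.2],
  [-0.027,0,0.376,0,0,0,0.2],
  [-0.027,0,0.376,0,0,0,0.2],
], newtons=20)

```text
time: 13.02
ee_pos: [682.1, 62.0, 146.9]
tool_rot: [-0.127, 3.138, -0.0]
ft_force: [1.3, 0.0, 1.8]
width: 23.9
grasp_force: 20.0
```

Run:
```python
from h import *
s=telemetry.get_state();print(s["ee_pos"],s["width"],s["grasp_force"],s["ft_force"])
# path from here, same radius offsets, in tool x,z units relative to the T pose
T=2.1;a=tab(T,111)
for th in (2,1.9,1.8,1.7,1.6,1.5,1.4,1.3,1.2,1.1,1,.9,.8,.7,.6,.5,.4,.3,.2,.15,.1,.05,0):
    d=tab(th,111)-a;print(th,np.round([-d[:2]@X/80,-d[2]/80],3))
```

```text
[682.13825069  62.02112482 146.86153539] 23.887447841999265 20.00070869922638 [1.31487533 0.0466212  1.81072622]
2 [ 0.121 -0.068]
1.9 [ 0.248 -0.124]
1.8 [ 0.38  -0.167]
1.7 [ 0.515 -0.197]
1.6 [ 0.653 -0.213]
1.5 [ 0.792 -0.215]
1.4 [ 0.93  -0.203]
1.3 [ 1.067 -0.178]
1.2 [ 1.2   -0.139]
1.1 [ 1.328 -0.087]
1 [ 1.451 -0.022]
0.9 [1.567 0.055]
0.8 [1.674 0.142]
0.7 [1.773 0.24 ]
0.6 [1.861 0.348]
0.5 [1.937 0.463]
0.4 [2.002 0.586]
0.3 [2.054 0.715]
0.2 [2.094 0.848]
0.15 [2.108 0.916]
0.1 [2.119 0.984]
0.05 [2.127 1.053]
0 [2.131 1.122]
```

arm_command([
  [0.121,0,-0.068,0,0,0,0.2],
  [0.248,0,-0.124,0,0,0,0.2],
  [0.38,0,-0.167,0,0,0,0.2],
  [0.515,0,-0.197,0,0,0,0.2],
  [0.653,0,-0.213,0,0,0,0.2],
  [0.792,0,-0.215,0,0,0,0.2],
  [0.93,0,-0.203,0,0,0,0.2],
  [0.93,0,-0.203,0,0,0,0.2],
])

```text
time: 14.02
ee_pos: [606.6, 56.0, 163.4]
tool_rot: [0.127, -3.139, 0.0]
ft_force: [-0.7, -1.2, 6.0]
width: 23.5
grasp_force: 20.0
```

Run:
```python
from h import *
s=telemetry.get_state();print(s["ee_pos"],s["width"],s["grasp_force"],s["ft_force"],rel(tab(1.4,111)+[0,0,4],RV,s))
```

```text
[606.56513533  56.03421223 163.36715277] 23.505769650379204 20.000998377799988 [-0.69743103 -1.1535409   6.01907606] (array([-0.005, -0.005,  0.004]), array([-0., -0.,  0.]))
```

arm_command([
  [0.137,0,0.025,0,0,0,0.2],
  [0.27,0,0.064,0,0,0,0.2],
  [0.398,0,0.116,0,0,0,0.2],
  [0.521,0,0.181,0,0,0,0.2],
  [0.637,0,0.258,0,0,0,0.2],
  [0.744,0,0.345,0,0,0,0.2],
  [0.843,0,0.443,0,0,0,0.2],
  [0.931,0,0.551,0,0,0,0.2],
  [0.931,0,0.551,0,0,0,0.2],
])

```text
time: 15.15
ee_pos: [531.0, 50.0, 117.1]
tool_rot: [0.127, -3.133, 0.0]
ft_force: [-5.2, -1.9, 3.6]
width: 23.8
grasp_force: 20.0
```

Run:
```python
from h import *
s=telemetry.get_state();print(s["ee_pos"],s["width"],s["grasp_force"],s["ft_force"],rel(tab(.6,111)+[0,0,4],RV,s))
j=get_image("scene");cv2.imwrite("pics/c6.png",cv2.resize(j[150:270,290:430],None,fx=4,fy=4,interpolation=2))
```

```text
[531.00607959  50.01279267 117.07723252] 23.786279659281607 20.00349909067154 [-5.23572461 -1.93272678  3.63732913] (array([-0.022, -0.006, -0.024]), array([ 0.   , -0.004,  0.   ]))
```

View pics/c6.png

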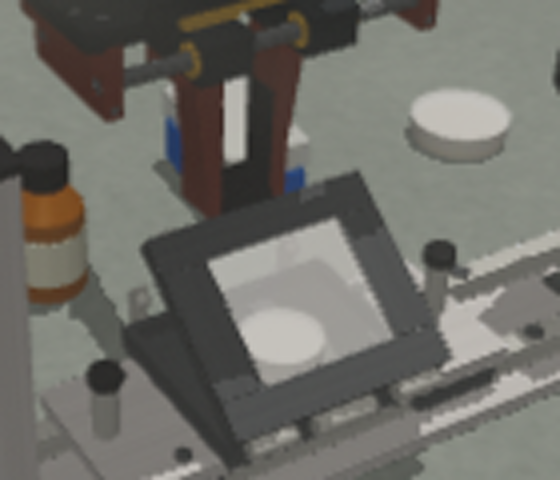

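The cover is following the arc at about 0.6 rad, and the dish is visible through the window at crop (285,335). Continuing to shut it.

arm_command([
  [0.076,0,0.115,0,0,0,0.2],
  [0.141,0,0.238,0,0,0,0.2],
  [0.193,0,0.367,0,0,0,0.2],
  [0.233,0,0.5,0,0,0,0.2],
  [0.247,0,0.568,0,0,0,0.2],
  [0.258,0,0.636,0,0,0,0.2],
  [0.266,0,0.705,0,0,0,0.2],
  [0.27,0,0.76,0,0,0,0.2],
  [0.27,0,0.774,0,0,0,0.2],
  [0.27,0,0.774,0,0,0,0.2],
])

```text
time: 16.45
ee_pos: [512.0, 48.4, 56.3]
tool_rot: [-0.127, 3.139, 0.0]
ft_force: [-3.3, -1.5, 1.7]
width: 23.8
grasp_force: 20.0
```

Run:
```python
from h import *
s=telemetry.get_state();print(s["ee_pos"],s["width"],s["grasp_force"],s["ft_force"],rel(tab(0,111)+[0,0,4],RV,s))
```

```text
[512.02542433  48.38273937  56.30580901] 23.78797859520462 20.001842379570007 [-3.31476279 -1.53481873  1.69533486] (array([ 0.011, -0.005, -0.009]), array([0., 0., 0.]))
```

arm_command([
  [0,0,0.03,0,0,0,0.2],
  [0,0,0.04,0,0,0,0.2],
  [0,0,0.04,0,0,0,0.2],
])

```text
time: 16.82
ee_pos: [511.9, 48.4, 52.8]
tool_rot: [0.127, -3.139, -0.0]
ft_force: [-1.5, -0.9, -0.9]
width: 23.8
grasp_force: 20.0
```

arm_command([
  [0,0,-0.04,0,0,0,0.2],
  [0,0,-0.04,0,0,0,0.5],
  [0,0,-0.04,0,0,0,0.5],
  [0,0,-0.04,0,0,0,0.5],
  [0,0,-0.5,0,0,0,0.5],
  [0,0,-1,0,0,0,0.5],
  [0,0,-1,0,0,0,0.5],
])

```text
time: 17.7
ee_pos: [513.8, 48.5, 137.6]
tool_rot: [-0.126, 3.132, -0.0]
ft_force: [-0.3, 0.2, 0.1]
width: 44.0
grasp_force: 0.0
```

Run:
```python
from h import *
s=telemetry.get_state();print(s["ee_pos"],s["width"],s["ft_force"],rel(P(0,-125,150),RV,s))
j=get_image("scene");cv2.imwrite("pics/c7.png",cv2.resize(j[180:290,290:430],None,fx=5,fy=5,interpolation=2))
for th in (0,.05,.1):
    print(th,[proj("scene",tab(th,96,12)+np.r_[Y*y,0]).round(1) for y in(-56,56)],[proj("scene",tab(th,0,12)+np.r_[Y*y,0]).round(1) for y in(-56,56)])
```

```text
[513.82641152  48.45413548 137.56716821] 43.982342129648835 [-0.2531176   0.23826334  0.07859661] (array([-0.755, -1.567, -0.149]), array([-0.   ,  0.005,  0.   ]))
0 [array([319.7, 226.5]), array([369.8, 209.2])] [array([346.9, 257.3]), array([400.6, 236.4])]
0.05 [array([319.8, 224.6]), array([370.1, 207.4])] [array([347.1, 257.5]), array([400.8, 236.6])]
0.1 [array([320. , 222.9]), array([370.6, 205.7])] [array([347.3, 257.8]), array([401. , 236.8])]
```

View pics/c7.png

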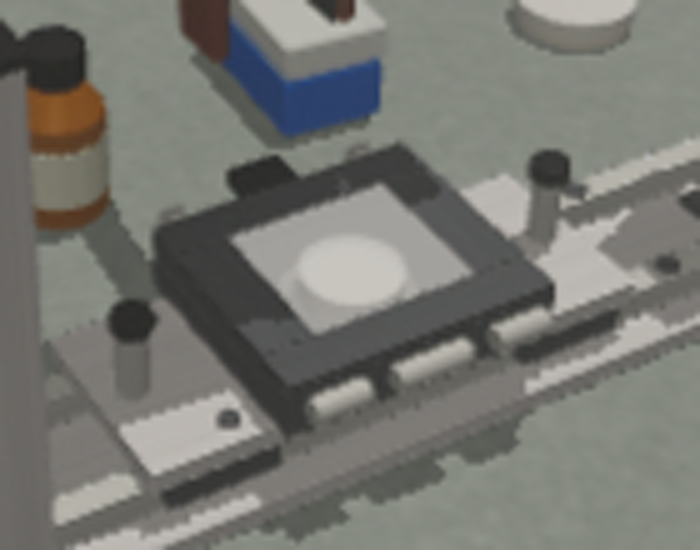

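The cover looks shut: its front top corners at crop (155,228) and (405,147) match the θ=0 prediction. I'll check it by pressing on the tab from above with closed fingers.

arm_command([
  [0,0,0.3,0,0,0,0],
  [0,0,0.6,0,0,0,0],
  [0,0,0.75,0,0,0,0],
  [0,0,0.8,0,0,0,0],
  [0,0,0.82,0,0,0,0],
  [0,0,0.83,0,0,0,0],
])

```text
time: 18.5
ee_pos: [512.3, 48.4, 68.1]
tool_rot: [-0.127, 3.138, 0.0]
ft_force: [-3.8, -0.5, 6.5]
width: 0.2
grasp_force: 3.3
```

arm_command([
  [0,0,0.02,0,0,0,0],
  [0,0,0.03,0,0,0,0],
  [0,0,0.03,0,0,0,0],
])

```text
time: 18.88
ee_pos: [512.3, 48.4, 67.8]
tool_rot: [-0.127, 3.137, -0.0]
ft_force: [-7.9, 0.3, 14.0]
width: 0.5
grasp_force: 7.3
```

arm_command([
  [0,0,0.02,0,0,0,0],
  [0,0,0.02,0,0,0,0],
])

```text
time: 19.12
ee_pos: [512.4, 48.4, 67.6]
tool_rot: [-0.127, 3.136, -0.0]
ft_force: [-11.6, -0.9, 21.5]
width: 0.4
grasp_force: 10.6
```

The fingers met the tab at TCP z≈68, as expected for a shut cover, and it held 21 N. Next: rise, turn the gripper 90° so its body clears camera and lamp, and go behind post_b.

arm_command([
  [0,0,-0.4,0,0,0,0],
  [0,0,-0.8,0,0,0,0],
  [0,0,-1,0,0,0,0],
])

```text
time: 19.5
ee_pos: [512.8, 48.4, 145.3]
tool_rot: [-0.126, 3.135, -0.0]
ft_force: [0.0, -0.1, 0.6]
width: 0.4
grasp_force: 0.0
```

arm_command([
  [0,0,-0.3,0,0,0.11,0],
  [0,0,-0.6,0,0,0.22,0],
  [0,0,-0.7,0,0,0.33,0],
  [0,0,-0.7,0,0,0.44,0],
  [0,0,-0.7,0,0,0.55,0],
  [0,0,-0.7,0,0,0.66,0],
  [0,0,-0.7,0,0,0.77,0],
  [0,0,-0.7,0,0,0.88,0],
  [0,0,-0.7,0,0,1,0],
  [0,0,-0.7,0,0,1,0],
])

```text
time: 20.75
ee_pos: [511.8, 48.4, 198.3]
tool_rot: [-2.128, -2.311, 0.001]
ft_force: [0.2, 0.8, 0.3]
width: 0.4
grasp_force: 0.0
```

arm_command([
  [-0.4,0.3,0,0,0,0,0],
  [-0.8,0.6,0,0,0,0,0],
  [-1,0.76,0,0,0,0,0],
  [-1,0.76,0,0,0,0,0],
])

```text
time: 21.25
ee_pos: [579.2, -27.4, 197.8]
tool_rot: [-2.127, -2.31, 0.002]
ft_force: [-1.0, 0.3, 0.2]
width: 0.5
grasp_force: 0.0
```

```bash
cat >> h.py <<'E'
RV2=R.from_matrix(np.c_[np.r_[Y,0],np.r_[X,0],[0,0,-1]]).as_rotvec()
E
python3 - <<'E'
from h import *
s=telemetry.get_state();print(s["ee_pos"],s["q"],rel(P(0,-119,66),RV2,s))
t=get_image("top");s=get_image("scene")
for b in((232,130,352,170),):
    for c,st in blobs(t,t.max(2)<60,b,15):print(c.round(1),st[:4],ray("top",c,72).round(1))
for c,st in blobs(s,s.max(2)<60,(303,233,326,255),15):print(c.round(1),ray("scene",c,70).round(1))
E
```

```text
[579.22563624 -27.423318   197.81738096] [-1.05925058e-01  3.38627232e-02  1.35354451e+00 -8.95332883e-05
  1.75578707e+00 -1.88392675e-01] (array([-0.481,  0.017,  1.648]), array([-0.001, -0.   ,  0.001]))
[329.5 147.4] [91  0 24 36] [561.6 -12.2  72. ]
[341.2 136.7] [106   5   7   4] [582.1 -35.3  72. ]
[248.9 145.8] [14 14  7  5] [567.8 144.   72. ]
[344.1 161.6] [105  31  15   2] [533.4 -39.7  72. ]
[299.8 167.9] [53 36 31  4] [522.6  45.6  72. ]
[323.6 235.7] [568.4 -15.5  70. ]
[315.9 243.8] [582.6 -36.3  70. ]
```

arm_command([
  [-0.48,0.017,0,0,0,0,0],
  [-0.48,0.017,0,0,0,0,0],
  [-0.48,0.017,0.5,0,0,0,0],
  [-0.48,0.017,1,0,0,0,0],
  [-0.48,0.017,1,0,0,0,0],
])

```text
time: 21.98
ee_pos: [581.0, -63.0, 115.2]
tool_rot: [-2.124, -2.307, 0.006]
ft_force: [0.7, -0.6, 0.4]
width: 0.3
grasp_force: 0.0
```

arm_command([
  [0,0,0.4,0,0,0,0],
  [0,0,0.64,0,0,0,0],
  [0,0,0.64,0,0,0,0],
  [0,0,0.64,0,0,0,0],
])

```text
time: 22.48
ee_pos: [584.1, -64.6, 69.3]
tool_rot: [2.129, 2.308, 0.002]
ft_force: [-0.2, -0.3, 0.9]
width: 0.4
grasp_force: 0.0
```

Run:
```python
from h import *
s=telemetry.get_state();print(s["ee_pos"],s["ft_force"],rel(P(0,-108,65),RV2,s))
```

```text
[584.08407417 -64.59922174  69.3032785 ] [-0.20757781 -0.26504554  0.94811669] (array([ 0.125, -0.008,  0.054]), array([0.001, 0.   , 0.   ]))
```

arm_command([
  [0,-0.01,0.05,0,0,0,0],
  [0.05,-0.01,0.05,0,0,0,0],
  [0.12,-0.01,0.05,0,0,0,0],
  [0.25,-0.01,0.05,0,0,0,0],
  [0.4,-0.01,0.05,0,0,0,0],
  [0.55,-0.01,0.05,0,0,0,0],
  [0.7,-0.01,0.05,0,0,0,0],
  [0.85,-0.01,0.05,0,0,0,0],
  [1,-0.01,0.05,0,0,0,0],
])

```text
time: 23.6
ee_pos: [576.1, 15.9, 63.7]
tool_rot: [2.13, 2.309, -0.0]
ft_force: [-0.6, -0.4, 1.3]
width: 0.4
grasp_force: 0.7
```

arm_command([
  [0.15,0,0,0,0,0,0],
  [0.3,0,0,0,0,0,0],
  [0.45,0,0,0,0,0,0],
  [0.6,0,0,0,0,0,0],
  [0.75,0,0,0,0,0,0],
  [0.9,0,0,0,0,0,0],
  [1,0,0,0,0,0,0],
  [1,0,0,0,0,0,0],
  [1,0,0,0,0,0,0],
])

```text
time: 24.72
ee_pos: [569.7, 94.8, 63.5]
tool_rot: [-2.13, -2.309, -0.0]
ft_force: [-0.6, -0.5, -1.2]
width: 0.6
grasp_force: 0.0
```

Run:
```python
from h import *
s=telemetry.get_state();print(s["ee_pos"],s["ft_force"],rel(P(0,92,66),RV2,s))
t=get_image("top")
for c,st in blobs(t,t.max(2)<60,(150,100,370,175),15):print(c.round(1),st[:4],ray("top",c,72).round(1))
j=get_image("scene");cv2.imwrite("pics/c8.png",np.vstack([j[100:300,250:530],t[60:200,110:390]]))
```

```text
[569.69463797  94.80143776  63.50115398] [-0.57420101 -0.47908159 -1.16475462] (array([ 0.625,  0.012, -0.031]), array([-0., -0.,  0.]))
[166.7 141.9] [ 0 10 27 50] [578.4 304.6  72. ]
[153.3 124. ] [ 0 16  9 16] [614.8 331.8  72. ]
[206.3 137.7] [45 19 35 46] [585.4 227.1  72. ]
[263.4 141.7] [95 35 31 11] [575.4 115.7  72. ]
[262.4 153.3] [96 48 31 23] [552.4 117.8  72. ]
[266.8 170. ] [111  65  13  10] [519.7 109.2  72. ]
```

View pics/c8.png

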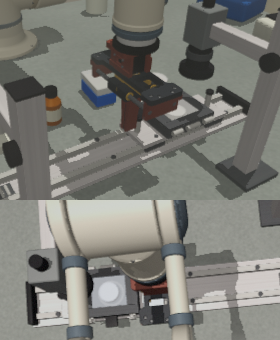

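The closed chamber with the dish is running along the rail toward the camera, with about 50 mm left. Before going on, I'll check numerically that the wrist and links clear the camera, using the silhouette difference from the first picture.

Run:
```python
from h import *
j=get_image("scene").astype(int);o=cv2.imread("pics/scene0.png").astype(int)
d=cv2.medianBlur((np.abs(j-o).max(2)>25).astype(np.uint8),5)
for r in range(0,200,12):
    x=np.flatnonzero(d[r]);g=np.split(x,np.flatnonzero(np.diff(x)>3)+1) if len(x) else []
    print(r,[(a[0],a[-1],j[r,a].mean(0).round().astype(int).tolist()) for a in g if len(a)>4])
for z in (66,150,200,250,300,350,400,450,500):print(z,proj("scene",np.array([570,95,z])).round(),proj("top",np.array([570,95,z])).round())
print("cam top",proj("scene",P(0,200,280)).round(),"ring -y edge",proj("scene",P(0,168,135)).round())
print(telemetry.get_state()["q"])
```

```text
0 [(np.int64(276), np.int64(298), [87, 99, 102]), (np.int64(312), np.int64(319), [123, 139, 144]), (np.int64(350), np.int64(365), [79, 85, 84]), (np.int64(373), np.int64(436), [159, 177, 182]), (np.int64(441), np.int64(473), [120, 138, 142])]
12 [(np.int64(277), np.int64(297), [97, 111, 114]), (np.int64(310), np.int64(344), [128, 139, 141]), (np.int64(355), np.int64(369), [87, 88, 84]), (np.int64(378), np.int64(498), [134, 150, 155])]
24 [(np.int64(277), np.int64(377), [83, 91, 91]), (np.int64(399), np.int64(414), [115, 130, 134]), (np.int64(428), np.int64(450), [105, 119, 123]), (np.int64(472), np.int64(493), [108, 126, 130])]
36 [(np.int64(233), np.int64(249), [164, 175, 182]), (np.int64(343), np.int64(377), [64, 64, 60]), (np.int64(402), np.int64(408), [100, 113, 117]), (np.int64(437), np.int64(443), [99, 113, 117]), (np.int64(470), np.int64(478), [108, 125, 130])]
48 [(np.int64(257), np.int64(262), [113, 125, 130]), (np.int64(346), np.int64(375), [59, 60, 56]), (np.int64(401), np.int64(406), [88, 100, 103]), (np.int64(437), np.int64(441), [91, 102, 106]), (np.int64(468), np.int64
[... 1570 characters left out ...]
400), [50, 54, 64])]
168 [(np.int64(208), np.int64(270), [85, 92, 89]), (np.int64(342), np.int64(400), [47, 51, 64])]
180 [(np.int64(233), np.int64(266), [84, 91, 88]), (np.int64(355), np.int64(412), [52, 59, 61])]
192 [(np.int64(363), np.int64(435), [58, 60, 60]), (np.int64(456), np.int64(463), [49, 51, 51])]
66 [378. 222.] [274. 145.]
150 [382. 183.] [268. 134.]
200 [384. 158.] [263. 126.]
250 [386. 129.] [257. 117.]
300 [389.  99.] [250. 105.]
350 [392.  64.] [242.  91.]
400 [395.  27.] [231.  74.]
450 [399. -15.] [217.  51.]
500 [403. -63.] [198.  21.]
cam top [464.  94.] ring -y edge [436. 173.]
[1.05438052e-01 6.47762087e-02 1.56037453e+00 8.94160435e-05
 1.51652711e+00 2.51893987e-02]
```

The links widen only above z≈400, over the camera's 280 mm top, so there is clearance. Pushing on, then in small steps near the stop.

arm_command([
  [0.08,0,0,0,0,0,0],
  [0.2,0.01,0,0,0,0,0],
  [0.32,0.01,0,0,0,0,0],
  [0.42,0.01,0,0,0,0,0],
  [0.48,0.01,0,0,0,0,0],
  [0.5,0.01,0,0,0,0,0],
  [0.5,0.01,0,0,0,0,0],
])

```text
time: 25.75
ee_pos: [567.3, 135.1, 63.6]
tool_rot: [-2.129, -2.309, -0.0]
ft_force: [-1.5, 0.6, -0.6]
width: 0.5
grasp_force: 0.4
```

arm_command([
  [0.015,0,0,0,0,0,0],
  [0.03,0,0,0,0,0,0],
  [0.03,0,0,0,0,0,0],
])

```text
time: 26.12
ee_pos: [567.2, 135.9, 63.6]
tool_rot: [2.13, 2.307, -0.002]
ft_force: [0.8, -5.5, -0.3]
width: 0.3
grasp_force: 2.9
```

arm_command([
  [0.01,0,0,0,0,0,0],
  [0.02,0,0,0,0,0,0],
  [0.02,0,0,0,0,0,0],
])

```text
time: 26.5
ee_pos: [567.1, 136.5, 63.6]
tool_rot: [2.13, 2.306, -0.004]
ft_force: [-0.4, -9.6, -0.2]
width: 0.6
grasp_force: 4.4
```

Run:
```python
from h import *
s=telemetry.get_state();p=s["ee_pos"][:2]-N;print(p@X,p@Y,s["ft_force"],s["ft_force"][:2]@Y)
```

```text
-0.16918719894295986 83.73556794086225 [-0.38230019 -9.55508436 -0.22389206] -9.493646207017935
```

arm_command([
  [0.01,0,0,0,0,0,0],
  [0.02,0,0,0,0,0,0],
  [0.02,0,0,0,0,0,0],
])

```text
time: 26.88
ee_pos: [566.9, 139.1, 63.6]
tool_rot: [2.131, 2.307, -0.002]
ft_force: [-1.4, -5.2, -1.5]
width: 0.4
grasp_force: 2.5
```

Run:
```python
from h import *
s=telemetry.get_state();p=s["ee_pos"][:2]-N;print(p@X,p@Y,s["ft_force"],s["wrist_torque"])
t=get_image("top");j=get_image("scene")
for c,st in blobs(j,j.max(2)<60,(395,190,445,215),10):print("scene",c.round(1),st,ray("scene",c,70).round(1))
for c,st in blobs(j,j.min(2)>135,(400,180,480,225),40):print("white",c.round(1),st)
for y in (190,195,200):print(y,proj("scene",P(0,y-90,70)).round(1),proj("scene",P(0,y,55)).round(1),proj("scene",P(0,y+90,70)).round(1))
for c,st in blobs(j,j.max(2)<60,(455,165,500,200),10):print("A",c.round(1),st,ray("scene",c,70).round(1))
```

```text
-0.1743232731961788 86.41694037941615 [-1.3624539  -5.24815042 -1.46999945] [-0.87514678  0.23433012  0.02794985]
scene [396.6 192.5] [ 0  0  6  5 16] [504.1 177.4  70. ]
scene [427.3 192.7] [ 12   0  38   8 161] [531.2 233.1  70. ]
scene [418.1 210.8] [ 11  12  32  13 152] [575.7 178.7  70. ]
white [463.5 192.4] [58  9 11  9 51]
white [447.8 205.1] [ 33  16  30  18 225]
white [409.8 220.5] [ 7 35  8 10 41]
190 [403.7 211.5] [438.5 204.6] [472.7 186.6]
195 [405.8 210.7] [440.4 203.9] [474.4 185.9]
200 [407.8 210. ] [442.3 203.3] [476.2 185.3]
A [458.5 170.8] [  0   0   9  14 108] [486.9 350.4  70. ]
A [478.4 192.5] [ 12  19  26  16 139] [574.1 326.5  70. ]
```

arm_command([
  [0.01,0,0,0,0,0,0],
  [0.02,0,0,0,0,0,0],
  [0.02,0,0,0,0,0,0],
])

```text
time: 27.35
ee_pos: [566.7, 142.0, 63.6]
tool_rot: [-2.13, -2.309, -0.0]
ft_force: [-0.8, -1.9, -0.1]
width: 0.1
grasp_force: 1.2
```

Run:
```python
from h import *
s=telemetry.get_state();p=s["ee_pos"][:2]-N;print(p@X,p@Y,s["ft_force"])
```

```text
-0.161425058721977 89.32161589060149 [-0.81533253 -1.9376726  -0.07578664]
```

arm_command([
  [-0.1,0,0,0,0,0,0],
  [-0.3,0,0,0,0,0,0],
  [-0.3,0,0,0,0,0,0],
])

```text
time: 27.72
ee_pos: [568.9, 116.7, 63.8]
tool_rot: [2.132, 2.307, 0.001]
ft_force: [0.4, 0.4, -1.2]
width: 0.5
grasp_force: 0.0
```

Run:
```python
from h import *
j=get_image("scene").astype(int);o=cv2.imread("pics/scene0.png").astype(int)
c=j.max(2)
print(c[203:220,400:420]);print(c[181:196,468:486])
```

```text
[[ 84  70  65  68  69  68  68  67  68  67  68  71  71  72  72  71  71  72
   72  72]
 [133 107  74  65  65  67  68  68  68  68  68  72  71  71  71  72  72  72
   72  72]
 [133 137 115  79  63  67  67  69  69  69  68  71  72  71  72  72  72  71
   72  72]
 [134 135 137 115  75  67  68  71  72  70  69  70  70  70  71  72  71  72
   71  72]
 [133 135 136 135  86  67  67  71  72  71  70  67  63  67  71  71  71  71
   72  72]
 [136 136 136 115  75  66  67  72  72  72  66  63  62  68  70  72  72  71
   72  72]
 [137 137 133  87  64  66  67  72  72  69  62  61  66  71  71  72  72  72
   72  72]
 [141 151 136  77  64  68  69  72  72  67  63  62  71  71  71  70  72  71
   71  71]
 [163 188 185 111  63  68  70  72  72  70  68  71  71  71  71  71  71  72
   72  71]
 [188 188 165  94  60  67  70  72  72  72  70  70  72  71  72  72  71  70
   69  63]
 [188 188 144  92  73  69  71  72  71  71  71  71  71  71  71  70  66  61
   55  53]
 [189 189 190 151  94  71  72  71  71  71  70  76  78  84  72  60  54  55
   53  52]
 [190 190 190 153  98  72  72  72  74  79 108 124 110 119 104  71  57  56
   54 
[... 771 characters left out ...]
129 138 139 140 139 140]
 [ 43  48  50  48  44  42  43  45  43  43  43 109 135 139 140 140 139 139]
 [ 42  43  47  55  59  55  50  47  45  50  73 129 139 138 138 138 137 137]
 [ 42  42  42  59  83  85  79  69  67  72 120 133 137 137 137 137 139 140]
 [ 44  41  42  67  87  98 103 102 101  77  67 100 125 136 137 138 139 140]
 [ 95  56  44  76  92  99 103 103 101  71  53  50  64 119 132 138 139 138]
 [170 126  83  83  94 101 103 102  98  64  50  51  52  52  79 122 135 138]
 [186 189 143  97  96 102 103 101  84  55  47  49  49  50  51  64 101 125]
 [186 187 136  96  98 103 101 101  72  47  42  45  47  51  50  51  51  63]
 [187 185 124  92 100 103 101 100  65  44  42  44  43  46  49  51  51  51]]
```

arm_command([
  [0.15,0,0,0,0,0,0],
  [0.25,0,0,0,0,0,0],
  [0.28,0,0,0,0,0,0],
  [0.3,0,0,0,0,0,0],
  [0.3,0,0,0,0,0,0],
  [0.3,0,0,0,0,0,0],
])

```text
time: 28.52
ee_pos: [566.7, 141.8, 63.6]
tool_rot: [-2.13, -2.309, -0.0]
ft_force: [0.9, 1.0, -0.1]
width: 0.9
grasp_force: 0.0
```

arm_command([
  [0.01,0,0,0,0,0,0],
  [0.01,0,0,0,0,0,0],
])

```text
time: 28.78
ee_pos: [566.7, 142.3, 63.6]
tool_rot: [2.13, 2.309, -0.001]
ft_force: [-0.3, -1.3, 0.4]
width: 0.5
grasp_force: 0.9
```

arm_command([
  [0.01,0,0,0,0,0,0],
  [0.01,0,0,0,0,0,0],
])

```text
time: 29.02
ee_pos: [566.5, 143.7, 63.6]
tool_rot: [-2.13, -2.309, -0.0]
ft_force: [-0.0, 0.0, -0.5]
width: 0.4
grasp_force: 0.3
```

Run:
```python
from h import *
s=telemetry.get_state();p=s["ee_pos"][:2]-N;print(p@X,p@Y,s["ft_force"])
```

```text
-0.1635944142777772 91.0023921123972 [-0.01604665  0.04496545 -0.52723921]
```

arm_command([
  [0.01,0,0,0,0,0,0],
  [0.01,0,0,0,0,0,0],
])

```text
time: 29.28
ee_pos: [566.5, 144.6, 63.6]
tool_rot: [-2.13, -2.309, -0.001]
ft_force: [0.1, 1.1, 0.4]
width: -0.1
grasp_force: 0.0
```

arm_command([
  [0.01,0,0,0,0,0,0],
  [0.01,0,0,0,0,0,0],
])

```text
time: 29.52
ee_pos: [566.5, 145.1, 63.7]
tool_rot: [2.13, 2.309, 0.0]
ft_force: [-0.1, 0.5, 1.1]
width: 0.7
grasp_force: 0.2
```

Run:
```python
from h import *
s=telemetry.get_state();p=s["ee_pos"][:2]-N;print(p@X,p@Y,s["ft_force"])
```

```text
-0.11718701397049447 92.45229398628516 [-0.10809841  0.53373105  1.05117823]
```

arm_command([
  [0.01,0,0,0,0,0,0],
  [0.01,0,0,0,0,0,0],
])

```text
time: 29.78
ee_pos: [566.4, 145.8, 63.7]
tool_rot: [2.13, 2.309, 0.0]
ft_force: [0.3, -1.3, 0.1]
width: 0.4
grasp_force: 0.5
```

arm_command([
  [0.01,0,0,0,0,0,0],
  [0.01,0,0,0,0,0,0],
])

```text
time: 30.02
ee_pos: [566.3, 146.7, 63.7]
tool_rot: [2.13, 2.309, 0.0]
ft_force: [-0.3, 0.0, 0.2]
width: 0.4
grasp_force: 0.5
```

Run:
```python
from h import *
s=telemetry.get_state();p=s["ee_pos"][:2]-N;print(p@X,p@Y,s["ft_force"])
j=get_image("scene");c=j.max(2);b=c[181:196,468:486]
m=(b[:7,2:12]<75)
from numpy import argwhere
print((argwhere(m).mean(0)+[181,470]).round(2));print(c[183:189,468:484])
o=cv2.imread("pics/scene0.png").max(2);print(o[209:218,392:406]); print([proj("scene",P(0,90+d,z)).round(1).tolist() for d in(0,195,200,205) for z in (72,64)])
```

```text
-0.13932743972002726 94.00216126723967 [-0.27720111  0.0359515   0.23895338]
[185.3  475.54]
[[136 138 137 137 137 100  57  47  47  47  47  62  99 127 137 138]
 [137 138 135 138 139  87  48  48  47  48  47  47  48 104 133 139]
 [129 128 112 123 132  78  40  45  47  47  47  47  47 103 133 137]
 [ 69  51  47  49  97  65  40  40  39  40  44  42  43 108 135 139]
 [ 41  45  46  47  48  49  50  44  40  39  40  41  68 129 140 139]
 [ 39  42  46  47  47  68  78  68  61  53  58  68 109 133 138 137]]
[[136 136 134 134 131 128 126 125 128 130 133 134 135 135]
 [136 137 134 130 110  90  72  67  81 100 124 136 138 137]
 [136 138 135 113  70  52  53  53  53  53  81 123 135 137]
 [135 136 135  90  55  53  53  53  53  53  54  82 129 139]
 [136 135 135  81  49  53  53  53  53  54  52  67 127 137]
 [138 138 137  81  47  48  53  52  53  55  51  83 127 138]
 [143 138 137  87  48  47  45  46  46  47  47  97 125 134]
 [167 147 138 106  65  49  48  46  47  49  71  82 103 122]
 [181 174 152 125  90  70  67  63  65  76 116  94  83  83]]
[[399.6, 212.1], [399.1, 215.5], [474.7, 185.1], [473.8, 188.4], [476.4, 184.5], [475.6, 187.7], [478.1, 183.9], [477.3, 187.1]]
```

The carriage jumped ahead of the pusher after TCP y≈91, so it looks clicked in at about 94. I'll test the detent's stiffness with a 2 mm push, then let go.

arm_command([
  [0.01,0,0,0,0,0,0],
  [0.01,0,0,0,0,0,0],
])

```text
time: 30.32
ee_pos: [566.2, 147.5, 63.6]
tool_rot: [-2.13, -2.309, -0.0]
ft_force: [-0.2, -1.1, 0.9]
width: 0.7
grasp_force: 0.4
```

arm_command([
  [0.015,0,0,0,0,0,0],
  [0.015,0,0,0,0,0,0],
])

```text
time: 30.58
ee_pos: [566.2, 148.8, 63.7]
tool_rot: [-2.13, -2.309, -0.0]
ft_force: [-0.7, -0.1, -0.4]
width: 0.4
grasp_force: 0.4
```

Run:
```python
from h import *
s=telemetry.get_state();p=s["ee_pos"][:2]-N;print(p@X,p@Y,s["ft_force"]);print(get_image("scene").max(2)[183:189,468:484])
```

```text
-0.12848953906091154 96.13473665565655 [-0.70932822 -0.12378037 -0.43460425]
[[136 138 137 137 137 133  86  50  47  48  49  48  48  97 131 138]
 [137 138 135 137 139 119  67  43  46  48  48  48  48  48 126 139]
 [129 129 112 123 132 116  65  38  40  48  48  47  47  49 126 137]
 [ 69  52  46  49  98 106  67  41  40  39  40  40  41  68 129 140]
 [ 40  45  47  47  47  63  71  56  43  43  43  42  51 108 136 140]
 [ 45  41  44  47  47  51  78  80  68  66  66  64  94 130 138 137]]
```

The carriage moves on freely here, so the hump at TCP 84–86 may have been the second rod. I also recall that the rail's midpoint from the end blocks was about 8 mm below the loading position. I'll measure the station from the lens and rail ends in the first pictures.

Run:
```python
from h import *
t=cv2.imread("pics/top0.png");s=cv2.imread("pics/scene0.png")
f=lambda p:np.round([(p[:2]-N)@X,(p[:2]-N)@Y],1)
# end blocks in top: all mask extents
for b in((130,138,152,192),(454,100,475,160)):
    for c,st in blobs(t,t.max(2)<60,b,60):
        x,y,w,h,a=st;m=(t.max(2)<60)[b[1]:b[3],b[0]:b[2]];r=m.sum(1)
        cs,_=cv2.findContours(m.astype(np.uint8),0,1);q=cv2.minAreaRect(max(cs,key=cv2.contourArea));print("end top",q, f(ray("top",np.array(q[0])+b[:2],34)))
for b in((158,290,186,345),(462,185,512,218)):
    m=(s.max(2)<60)[b[1]:b[3],b[0]:b[2]].astype(np.uint8)
    cs,_=cv2.findContours(m,0,1);q=cv2.minAreaRect(max(cs,key=cv2.contourArea));c=np.array(q[0])+b[:2];print("end scene",q,c,f(ray("scene",c,20)))
# lens ring in scene: dark ring region
m=(s.max(2)<45)[140:190,420:480].astype(np.uint8)
cs,_=cv2.findContours(m,0,1)
for c in cs:
    if cv2.contourArea(c)>40:
        q=cv2.boundingRect(c);u0=q[0]+420;v1=q[1]+q[3]-1+140;e=cv2.fitEllipse(c);print("ring scene",(u0,u0+q[2]-1,q[1]+140,v1),e)
a=np.linspace(0,6.28,100)
for y in(185,190,195,200):
    q=np.array([proj("scene",P(32*np.cos(k),y+32*np.sin(k),129)) for k in a]);qt=np.array([proj("top",P(32*np.cos(k),y+32*np.sin(k),135)) for k in a])
    print(y,"scene",q.min(0).round(1),q.max(0).round(1),"top",qt.min(0).round(1),qt.max(0).round(1))
m=(t.max(2)<45)[120:170,160:215].astype(np.uint8);cs,_=cv2.findContours(m,0,1)
for c in cs:
    if cv2.contourArea(c)>40:q=cv2.boundingRect(c);print("ring top",q[0]+160,q[0]+159+q[2],q[1]+120,q[1]+119+q[3])
```

```text
end top ((13.5, 25.0), (42.0, 15.0), 90.0) [ -3.8 316.5]
end top ((7.8449788093566895, 30.587337493896484), (43.28361892700195, 8.656722068786621), 82.40535736083984) [  -1.5 -336. ]
end scene ((12.953845977783203, 30.330768585205078), (50.957069396972656, 8.68287467956543), 74.74488067626953) [170.95384598 320.33076859] [  -0.4 -343. ]
end scene ((20.837078094482422, 13.960676193237305), (37.84192657470703, 10.91797924041748), 32.0053825378418) [482.83707809 198.96067619] [ -4.3 329.5]
ring scene (430, 462, 159, 178) ((27.068485260009766, 28.605499267578125), (16.648468017578125, 31.10866355895996), 100.95825958251953)
ring scene (439, 461, 145, 153) ((29.446800231933594, 9.174800872802734), (7.827251434326172, 21.955759048461914), 96.40555572509766)
185 scene [425.3 165.2] [460.4 182.1] top [171. 126.] [206.9 161.6]
190 scene [427.3 164.6] [462.4 181.4] top [168.2 126.3] [204.1 161.8]
195 scene [429.3 164. ] [464.4 180.7] top [165.4 126.5] [201.3 162.1]
200 scene [431.3 163.4] [466.3 180. ] top [162.6 126.8] [198.5 162.4]
ring top 174 202 127 161
```

The lens is at about N+193 and the rail's midpoint at about N−7, so the carriage started a few mm toward +y. It coasted into the stop, and I pushed it out over the second rod. I'll straddle and pinch post_b, then draw it back about 14 mm, feeling for the detent.

arm_command([
  [-0.08,0,0,0,0,0,0],
  [-0.12,0,0,0,0,0,0.5],
  [-0.12,0,0,0,0,0,0.5],
  [-0.12,0,0,0,0,0,0.5],
  [-0.12,0,0,0,0,0,0.5],
  [-0.12,0,0,0,0,0,0.5],
])

```text
time: 31.38
ee_pos: [566.9, 139.2, 63.6]
tool_rot: [-2.13, -2.309, 0.0]
ft_force: [-0.1, -0.6, 0.4]
width: 43.5
grasp_force: 0.0
```

arm_command([
  [0.1,0,0,0,0,0,0.5],
  [0.25,0,0,0,0,0,0.5],
  [0.35,0,0,0,0,0,0.5],
  [0.35,0,0,0,0,0,0.5],
])

```text
time: 31.88
ee_pos: [564.5, 167.9, 63.6]
tool_rot: [-2.129, -2.311, 0.0]
ft_force: [0.3, 0.0, -0.1]
width: 43.7
grasp_force: 0.0
```

arm_command([
  [0,0,0,0,0,0,0.1],
  [0,0,0,0,0,0,0.1],
  [0,0,0,0,0,0,0.1],
  [0,0,0,0,0,0,0.1],
  [0,0,0,0,0,0,0.1],
], newtons=40)

```text
time: 32.5
ee_pos: [563.9, 166.7, 63.6]
tool_rot: [-2.13, -2.308, 0.003]
ft_force: [-5.3, -1.1, 2.5]
width: 14.4
grasp_force: 40.0
```

Run:
```python
from h import *
s=telemetry.get_state();p=s["ee_pos"][:2]-N;print(p@X,p@Y,s["ft_force"],s["width"],s["grasp_force"])
```

```text
-0.9563115327002407 114.11677883676143 [-5.32773806 -1.12255803  2.53889584] 14.365357150853855 40.00066101551056
```

arm_command([
  [-0.03,0,0,0,0,0,0.1],
  [-0.06,0,0,0,0,0,0.1],
  [-0.06,0,0,0,0,0,0.1],
])

```text
time: 32.88
ee_pos: [564.2, 162.6, 63.6]
tool_rot: [-2.128, -2.308, 0.001]
ft_force: [-5.4, 1.2, 2.2]
width: 14.1
grasp_force: 40.0
```

arm_command([
  [-0.02,0,0,0,0,0,0.1],
  [-0.03,0,0,0,0,0,0.1],
  [-0.03,0,0,0,0,0,0.1],
])

```text
time: 33.25
ee_pos: [564.3, 162.1, 63.6]
tool_rot: [-2.126, -2.308, -0.003]
ft_force: [-4.9, 7.2, 2.8]
width: 14.3
grasp_force: 40.0
```

arm_command([
  [-0.02,0,0,0,0,0,0.1],
  [-0.03,0,0,0,0,0,0.1],
  [-0.03,0,0,0,0,0,0.1],
])

```text
time: 33.62
ee_pos: [564.5, 159.1, 63.6]
tool_rot: [-2.126, -2.308, -0.001]
ft_force: [-4.7, 4.8, 2.4]
width: 14.0
grasp_force: 40.0
```

arm_command([
  [-0.02,0,0,0,0,0,0.1],
  [-0.03,0,0,0,0,0,0.1],
  [-0.03,0,0,0,0,0,0.1],
])

```text
time: 34.0
ee_pos: [564.8, 155.5, 63.6]
tool_rot: [-2.128, -2.308, 0.001]
ft_force: [-5.2, 1.4, 2.2]
width: 14.6
grasp_force: 40.0
```

Run:
```python
from h import *
s=telemetry.get_state();p=s["ee_pos"][:2]-N;print(p@X,p@Y,s["ft_force"],s["width"],s["grasp_force"])
print(get_image("scene").max(2)[183:189,466:484])
```

```text
-0.9356611339057963 102.94376985478574 [-5.22528989  1.37756143  2.15973415] 14.595760302883491 40.00067889690399
[[135 135 137 138 132 128  97  85 102 105 124 132 136 137 137 137 137 138]
 [138 137 137 138 102  58  48  49  47  49  62  99 131 136 135 137 138 139]
 [137 132 129 129  85  51  48  47  47  49  48  48 121 135 137 137 137 138]
 [134  98  70  51  39  41  45  47  46  48  47  47 106 133 137 138 139 140]
 [117  67  42  45  41  41  40  45  47  46  45  45 127 140 139 139 140 140]
 [112  61  39  42  49  45  41  40  41  41  42  61 127 138 138 138 138 138]]
```

arm_command([
  [-0.01,0,0,0,0,0,0.1],
  [-0.02,0,0,0,0,0,0.1],
  [-0.02,0,0,0,0,0,0.1],
])

```text
time: 34.42
ee_pos: [565.0, 153.4, 63.6]
tool_rot: [-2.129, -2.308, 0.002]
ft_force: [-6.3, -0.1, 2.5]
width: 14.5
grasp_force: 40.0
```

Run:
```python
from h import *
s=telemetry.get_state();p=s["ee_pos"][:2]-N;print(p@X,p@Y,s["ft_force"],s["width"],s["grasp_force"])
```

```text
-0.9179088032038596 100.82352921091987 [-6.32013389 -0.11820471  2.50439443] 14.452843754355042 40.000702142715454
```

arm_command([
  [-0.01,0,0,0,0,0,0.1],
  [-0.02,0,0,0,0,0,0.1],
  [-0.02,0,0,0,0,0,0.1],
])

```text
time: 34.8
ee_pos: [565.0, 152.6, 63.6]
tool_rot: [-2.128, -2.308, 0.0]
ft_force: [-5.7, 3.1, 1.8]
width: 14.1
grasp_force: 40.0
```

Run:
```python
from h import *
s=telemetry.get_state();p=s["ee_pos"][:2]-N;print(p@X,p@Y,s["ft_force"],s["width"],s["grasp_force"])
```

```text
-0.9437730991048339 100.0174524920375 [-5.7084857   3.08141191  1.83108195] 14.14819468549415 40.0006502866745
```

The force rises again below 100.8, so the stop's valley is found, with its centre near 101. Easing back and releasing.

arm_command([
  [0.02,0,0,0,0,0,0.1],
  [0.02,0,0,0,0,0,0.1],
  [0.02,0,0,0,0,0,0.5],
  [0.02,0,0,0,0,0,0.5],
  [0.02,0,0,0,0,0,0.5],
  [0.02,0,0,0,0,0,0.5],
])

```text
time: 35.55
ee_pos: [565.9, 153.4, 63.6]
tool_rot: [2.13, 2.309, 0.0]
ft_force: [-0.0, 0.5, -0.0]
width: 43.7
grasp_force: 0.0
```

Run:
```python
from h import *
s=telemetry.get_state();p=s["ee_pos"][:2]-N;print(p@X,p@Y,s["ft_force"],s["width"],s["grasp_force"])
print(get_image("scene").max(2)[183:189,466:484])
```

```text
-0.01816137745361779 100.7559791837607 [-0.01816792  0.4915792  -0.02198737] 43.74162775115816 0.0
[[135 136 137 135 130 128 128 127 127 132 136 136 137 137 137 137 137 138]
 [138 137 137 116  78  53  48  49  61 100 126 136 137 136 136 136 139 139]
 [137 132 130  85  50  47  47  48  48  49  61 124 136 137 137 138 138 138]
 [134  98  70  46  42  45  46  49  49  48  49 105 133 138 137 139 140 140]
 [117  66  41  39  39  40  45  49  47  47  45 108 135 140 140 139 140 140]
 [111  62  38  42  42  41  41  40  41  40  40 122 136 139 139 137 139 138]]
```

arm_command([
  [0,0,-0.2,0,0,0,0.5],
  [0,0,-0.6,0,0,0,0.5],
  [-0.2,0,-1,0,0,0,0.5],
  [-0.7,0,-1,0,0,0,0.5],
  [-1,0,-1,0,0,0,0.5],
  [-1,0,-1,0,0,0,0.5],
])

```text
time: 36.35
ee_pos: [572.6, 72.4, 145.0]
tool_rot: [2.132, 2.306, 0.002]
ft_force: [-0.3, -0.8, 0.4]
width: 43.7
grasp_force: 0.0
```

arm_command([
  [-0.3,-0.3,-0.4,0,0,0,0.5],
  [-0.5,-0.8,-0.8,0,0,0,0.5],
  [-0.5,-1,-0.8,0,0,0,0.5],
  [-0.5,-1,-0.8,0,0,0,0.5],
])

```text
time: 36.85
ee_pos: [495.5, 28.0, 209.2]
tool_rot: [2.128, 2.308, 0.003]
ft_force: [-0.3, 0.1, -0.0]
width: 43.8
grasp_force: 0.0
```

Run:
```python
from h import *
t=get_image("top");j=get_image("scene");o=cv2.imread("pics/top0.png");os=cv2.imread("pics/scene0.png")
print(telemetry.get_state()["ee_pos"],telemetry.get_state()["ft_force"])
# chamber/carriage: right post in both views, dish through window, bystanders
for n,im,b in(("top",t,(215,120,262,165)),("scene",j,(405,195,432,222)),("scene",j,(466,182,482,190))):
    for c,st in blobs(im,im.max(2)<60,b,12):print(n,c.round(1),st,((ray(n,c,70)[:2]-N)@Y).round(1))
for nm,b in(("bigdish",(165,220,212,260)),("tipbox",(235,210,285,275)),("bottle",(310,205,342,235)),("rack",(370,220,405,275)),("reds",(428,200,475,300))):
    x0,y0,x1,y1=b;print(nm,np.abs(t[y0:y1,x0:x1].astype(int)-o[y0:y1,x0:x1]).max(2).mean().round(1))
print(t.min(2)[130:162:3,190:240:2])
```

```text
[495.95330891  28.06482098 207.60550993] [ 0.76351821 -0.25777341  0.07408558]
top [229.5 160.7] [14 37  2  8 15] 131.5
scene [406.4 211.2] [ 0 14  5  6 21] 105.0
scene [421.2 216.8] [ 6 15 21 12 92] 117.4
scene [472.1 187. ] [ 1  2 10  6 44] 277.7
bigdish 25.0
tipbox 7.4
bottle 27.1
rack 19.9
reds 8.3
[[116  96  80  99 155 163 162 163 162 163 164 163 163 162 163 164 163 162
  163 163 163 164 163 163 163]
 [111  97  77  79 129 157 158 158 158 158 158 158 158 158 158 158 158 157
  158 158 159 158 158 158 159]
 [118  99  81  79  95 147 154 155 154 153 154 153 153 153 154 154 155 154
  154 155 155 154 153 154 155]
 [128 111  90  80  81 112 147 149 149 150 149 149 149 148 149 149 149 149
  148 150 149 149 149 150 149]
 [131 115 101  89  81  79 124 144 143 143 142 145 144 143 143 143 143 142
  143 144 144 143 143 143 143]
 [137 119 105  95  87  80  81 128 134 135 135 134 132 135 135 135 135 135
  134 134 135 135 135 135 135]
 [139 127 111 102  93  87  79  85 123 124 125 125 125 125 127 126 126 125
  126 126 125 126 125 127 125]
 [133 132 121 107  99  90  85  81  81 112 116 115 114 114 115 115 114 114
  114 114 113 114 115 113 113]
 [126 126 124 111 100  92  85  84  80  90 101  97  96  96  97  95  96  94
   95  96  96  95  96  97  96]
 [114 113 113 113 104  91  86  84  80 102 109  91  88 124  61  58  64  69
   81  60  65 120 179 180 179]
 [ 96  96  96  95  96  94  87  80 101 114 100  76  57  65  59  95  95  95
   97  67  32 137 207 208 208]]
```

The post now reads N+192, against about 193 for the lens axis, and the arm is clear. Handing in.

```bash
python3 -c "
from rig import robot
print(robot.job_done())"
```

```text
the job is handed in; nothing more can be done
None
```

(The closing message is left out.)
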